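Lay out the serving board

TASK

Lay out the serving board: first push the blue crock along the board, without lifting it, until it drops into the round steel-lined well and sits level there; then lift the white salt shaker over the low dark rail and stand it upright in the railed pocket of the board. Leave the yellow-capped jar where it stands.

Things in the scene. Friction and masses are not known exactly. Their poses are not given: they have to be found in the camera images.
- board: Wooden serving board fixed to the table, 195 x 220 x 30 mm (x, y, z); origin at the centre of its underside, z up. Its flat top, the deck, is 30 mm above the table. The far part (+x) is a strip 120 mm wide with the round well towards its +y end; the near part (-x) is the railed pocket. In board axes the well is at (37.5, 50), the pocket's centre at (-60, 0) mm.
- well (a point): Centre of the well's mouth, level with the deck. The well is a steel-lined round dish: inside radius 47 mm at the mouth, sloping sides, a flat floor of radius about 38 mm, 8 mm below the deck. Axes as the board's.
- pocket (a point): Centre of the pocket's floor, at deck level. The pocket is 63 mm (board x) by 208 mm (board y) inside and is surrounded by dark rails 18 mm high and 6 mm thick. Axes as the board's.
- crock: Blue glazed crock (slides easily), fixed cork lid, 0.4 kg, loose on the deck at the strip's -y end. 96 mm wide (upright wall 23 to 46 mm above its underside), 53 mm high; rounded base, flat foot of radius 32 mm. Too wide to grasp. Origin: centre of its underside, z up. Pushed past the well's edge it tips by some 15 degrees, then drops in; seated, its underside is 8 mm below the deck.
- shaker: White round salt shaker with a grey cap, loose on the table left of the board, 0.12 kg, 90 mm high; body diameter 44 mm up to 66 mm, cap diameter 34 mm; its foot is slightly uneven, so it leans up to 0.05 rad. Origin at the centre of its underside, z up.
- yellow_jar: Clear round spice jar with a mustard-yellow cap, loose on the table left of the board, 42 mm in diameter, 96 mm high; a bystander. It and the shaker may swap places. Origin at the centre of its underside, z up.

How it is judged (in metres and radians):
On the way, in this order (a step that is already met when the one before it is completed fails the run):
1. the crock sits level in the well (horizontal distance between crock and well below 0.008 m and z of crock in the frame of well below -0.0055 m and angle between crock's own z axis and vertical below 0.1 rad), for 0.2 s.
2. the shaker stands in the pocket (x of shaker in the frame of pocket between -0.016 and 0.016 m and y of shaker in the frame of pocket between -0.088 and 0.088 m and z of shaker in the frame of pocket between -0.006 and 0.006 m and angle between shaker's own z axis and vertical below 0.16 rad), for 0.2 s.
At the end, for the whole second after the job is handed in: The crock sits in the well: centred within 8 mm, its underside more than 5.5 mm below the deck, level within 0.10 rad; the shaker stands upright (0.16 rad) on the pocket's floor inside the rails; the yellow-capped jar is upright; crock and shaker are at rest (all of step 1 and all of step 2 and linear speed of each of crock, shaker below 0.02 m/s and angle between yellow_jar's own z axis and vertical below 0.2 rad); the robot touches nothing.
It fails at once if the crock is lifted off the board (underside more than 20 mm above the deck) or overturned (z of crock in the frame of well above 0.02 m or angle between crock's own z axis and vertical above 1 rad).
It fails at once if the crock leaves the board (z of crock in the frame of well below -0.025 m).
It fails at once if the yellow-capped jar is moved by more than 30 mm (distance of yellow_jar from where it was at the start of the episode above 0.03 m).
It also fails if it takes over 64 s, if anything falls off the work surface, if the arm or the gripper's body presses on something with over 40 N, if the wrist force passes 120 N, or if a joint passes its speed limit or range.

ROBOT

A 7-joint arm with a two-finger parallel gripper is mounted at the origin on a cart in front of the work surface, level with it; the furniture and walls round the work are solid. World frame = base frame: x ahead of the robot, y to its left, z up, the work surface at z = 0. Lengths are in mm, angles in rad, forces in N, time in s.
With the tool pointing down it reaches from about 350 to 775 mm from the base axis. Payload 3.1 kg.
Tool frame: the origin (TCP) lies midway between the tips of the shut fingers; the grasp point (between the pads) lies 19 mm behind it; z points along the fingers, y is the line along which they close (so a half turn about z gives the same grasp; the last joint's range is limited). The gripper opens to 85 mm and grips with 20 to 120 N. Pads are 22 mm wide; open, the fingers measure 114 mm over their backs; the gripper's body (76 mm by 85 mm) begins 54 mm behind the grasp point. The pads swing forward as they close: fully open they stand 13 mm farther back than shut.
Start: joints at [1.109, 0.311, 0.014, 1.512, -0.004, 1.319, -0.027], TCP at [224.201, -502.246, 231.304] pointing down, gripper open.
Joint ranges: [-2.7, 2.7], [-0.3, 1.91], [-1.27, 1.3], [0.12, 2.57], [-1.44, 4.58], [0.2, 2.03], [-3.05, 3.05]. Speed limits (rad/s): [2.79, 2.79, 3.14, 3.14, 3.14, 3.14, 3.14].

INTERFACE

Orientations are given as a unit quaternion [x, y, z, w].
In Python, from rig import r gives the robot as it stands.
- The arm moves only by the tool shift_gripper, called after "Request:" as a command line: name --pt "numbers of a row" for each row, then --argument value for the rest. Schema: {"type":"object","properties":{"plan":{"type":"array","items":{"type":"object","properties":{"aperture":{"type":"number"},"trans":{"type":"array","items":{"type":"number"},"minItems":3,"maxItems":3},"rotvec":{"type":"array","items":{"type":"number"},"minItems":3,"maxItems":3}},"additionalProperties":false,"required":["aperture"]},"minItems":1,"maxItems":20},"grip_force":{"type":"number"},"only":{"type":"string"},"quiet":{"type":"boolean"},"lines":{"type":"string"}},"required":["plan"],"additionalProperties":false}. plan is a list of rows, 1 to 20 of them, each an object with the fields aperture (the opening from 0.0 (shut) to 1.0 (fully open)), trans (a list: dx, dy, dz in shares of 1 m (1.0 is 1 m)), rotvec (a list: a rotation vector rx, ry, rz in shares of pi rad (1.0 is pi rad)); a field left out counts as zero (the opening has to be given); each row is the pose to reach, as a shift and turn from the pose commanded when the call began, along the tool's axes at that moment; what a row does not reach only later rows make up. A row lasts 1/10 s, in which the tool goes at most 50 mm and 0.15 rad, less where a joint would pass 70% of its speed; a pose out of reach is approached as far as the arm can. The fingers move at their own pace and stop on an object; grip_force is the grip in N (left out, the last holds). Time passes only in rows, so rows that do not move let the fingers close. The tool returns the time, the measured TCP pose, the force, the opening and the grip force at its end. only (a regular expression) keeps the lines of the reply that match it, lines (a string "A,B") keeps lines A to B, and quiet returns only ok. No shift or turn number may pass 1 either way. Input that does not fit is refused with a message, and nothing moves.
- r.get_obs(): the state, without advancing time (a new reading comes with each control period).
- r.capture(name): name is "scene" or "top" or "wrist"; returns the picture (420x560x3 uint8, red, green, blue); there is no depth.
- r.camera_info(name): a dict with "intrinsics" (3x3 intrinsics, pixels), "dist" ([k1, k2, p1, p2, k3] as OpenCV has them; the pictures are not rectified), "world_to_cam" (4x4, takes a point from world to camera coordinates). Camera axes: x right, y down, z forward; pixel columns grow to the right and rows downward; lengths in mm; the calibration is good to about 2 mm. A picture is of the moment at which its call begins: read the wrist's pose just before it. camera_info takes no time and is no camera call; for the wrist camera it gives the pose at the moment of the call.
- r.hand_in(): hands the job in; it is judged then, once.
The state is a dict: "t": time; "q": joint angles; "joint_velocities": joint speeds; "joint_efforts": joint torques, N m; "ee_pos": TCP position; "tool_rot": TCP orientation; "ft_force": force on the tool from outside, world axes, zero at the start; "ft_torque": the same for the moment, N m; "grip_width": opening from 0.0 (shut) to 1.0 (fully open); "grasp_force": force on a finger pad.
Only numpy, scipy, OpenCV 4.12 (cv2) and the standard library are available. Lean on these libraries where they do the work, as an engineer would, in place of code of your own. Each camera call takes 0.05 s, during which the arm holds its last target. There are 200 camera calls.

## Working session

There is one attempt and no reset: what is moved stays moved. The work goes in short steps, Python scripts to look and compute and a tool call to move; the robot and the scene stay as the last step left them, time stands still between calls to the robot, and variables do not carry over. Pictures are saved under pics/ and viewed, at most 10 in all, crops included, and the job is handed in when it is done.

```bash
ls; mkdir -p pics
```

Run:
```python
from rig import r
import cv2,numpy as np
np.set_printoptions(precision=3,suppress=True)
o=r.get_obs();print(o['t'],o['ee_pos'],o['tool_rot'],o['grip_width'])
for n in('scene','top'):
    im=r.capture(n);cv2.imwrite(f'pics/{n}0.png',im[...,::-1]);c=r.camera_info(n);print(n,c['intrinsics'],c['dist'],c['world_to_cam'])
```

```text
pics
rig.py
0.0 [ 223.914 -501.582  230.215] [ 0.978  0.208 -0.    -0.001] 0.9980013933449638
scene [[465.273   0.    285.639]
 [  0.    465.273 208.006]
 [  0.      0.      1.   ]] [0.048 0.    0.    0.    0.   ] [[ -0.616  -0.788   0.021 423.868]
 [ -0.368   0.263  -0.892 233.015]
 [  0.697  -0.557  -0.452 613.395]
 [  0.      0.      0.      1.   ]]
top [[414.711   0.    281.228]
 [  0.    414.711 214.06 ]
 [  0.      0.      1.   ]] [-0.054  0.     0.     0.     0.   ] [[  0.001  -1.      0.019  76.643]
 [ -0.988  -0.004  -0.157 578.96 ]
 [  0.158  -0.019  -0.987 950.918]
 [  0.      0.      0.      1.   ]]
```

View pics/top0.png

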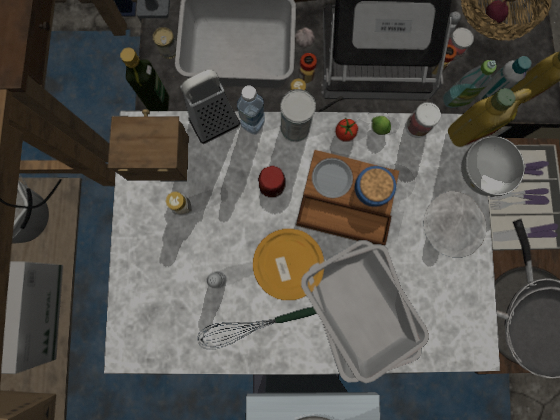

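View pics/scene0.png

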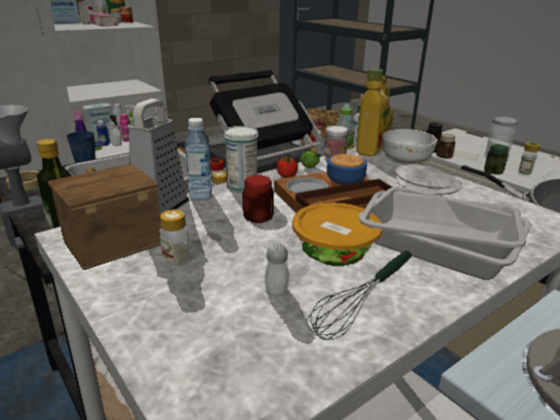

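The top view shows the board (corners about 313,152 / 398,170 / 388,242 / 298,223), the well at (332,179), the crock at (376,186), the shaker at (215,280) and the yellow jar at (176,200). The scene view shows the shaker at (277,270), the jar at (173,235), the crock at (347,168) and the well at (307,185). Next I'll enlarge both.

Run:
```python
import cv2,numpy as np
t=cv2.imread('pics/top0.png');s=cv2.imread('pics/scene0.png')
z=lambda im,x,y,w,h,k:cv2.resize(im[y:y+h,x:x+w],None,fx=k,fy=k,interpolation=cv2.INTER_CUBIC)
a=z(t,290,145,120,100,5) #600x500
cv2.imwrite('pics/c1.png',a)
b=np.hstack([z(s,250,230,60,75,6),z(t,190,255,60,75,6)]);cv2.imwrite('pics/c2.png',b) # 360x450 each
```

```text
(no output)
```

View pics/c1.png

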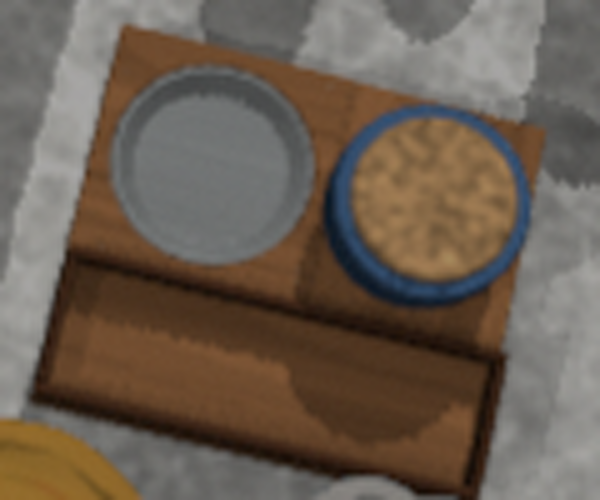

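View pics/c2.png

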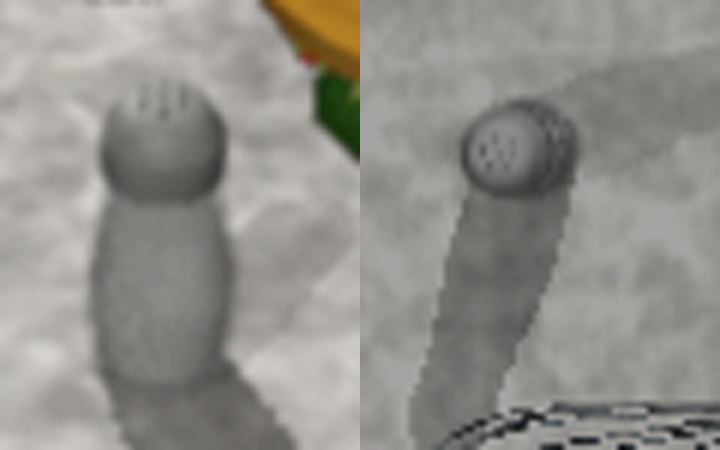

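The enlarged top crop shows the well rim centred at crop (212,165), the cork centred at (434,199), and board deck corners at (123,27) and (545,130). The pocket's outer rail corners are (33,402) and (475,497). In the shaker crop, the hole pattern is at (163,100) in the scene view and (137,152) in the top view. I also need the board enlarged in the scene view to triangulate it.

Create h.py:
```python
import numpy as np,cv2
from rig import r
np.set_printoptions(precision=1,suppress=True)
C={n:r.camera_info(n) for n in('scene','top')}
def ray(c,uv):
    K=np.array(c['intrinsics'],float);M=np.array(c['world_to_cam'],float)
    p=cv2.undistortPoints(np.array([[uv]],float),K,np.array(c['dist'],float))[0,0]
    R=M[:3,:3];d=R.T@np.r_[p,1];return -R.T@M[:3,3],d/np.linalg.norm(d)
def at(c,uv,z):
    o,d=ray(c,uv);return o+d*(z-o[2])/d[2]
def tri(*L):
    A=np.zeros((3,3));b=np.zeros(3)
    for c,uv in L:
        o,d=ray(c,uv);P=np.eye(3)-np.outer(d,d);A+=P;b+=P@o
    X=np.linalg.solve(A,b)
    return X,[round(float(np.linalg.norm((np.eye(3)-np.outer(d,d))@(X-o))),1) for o,d in(ray(c,u) for c,u in L)]
def cr(x0,y0,k,x,y):return (x0+(x+.5)/k-.5,y0+(y+.5)/k-.5)
```

Run:
```python
from h import *
T=C['top'];S=C['scene'];t=lambda x,y:cr(290,145,5,x,y)
print('well',at(T,t(212,165),30),'cork',at(T,t(434,199),83))
for p in((123,27),(545,130)):print(at(T,t(*p),30))
for p in((33,402),(475,497)):print(at(T,t(*p),48))
print('shaker cap',tri((S,cr(250,230,6,163,100)),(T,cr(190,255,6,137,152))))
print('shaker foot scene',at(S,cr(250,230,6,163,372),0))
print('jar',tri((S,(173,217)),(T,(176,199))))
s=cv2.imread('pics/scene0.png');cv2.imwrite('pics/c3.png',cv2.resize(s[145:225,265:400],None,fx=5,fy=5,interpolation=cv2.INTER_CUBIC))
```

```text
well [673.3 -48.4  30. ] cork [ 644.3 -145.4   83. ]
[744.2  -5.   30. ]
[ 692.6 -216.6   30. ]
[552.   42.2  48. ]
[ 506.9 -169.    48. ]
shaker cap (array([420.9, 231.4,  88.2]), [1.7, 1.7])
shaker foot scene [418.7 229.6   0. ]
jar (array([605.1, 319.9,  88.9]), [1.7, 1.7])
```

View pics/c3.png

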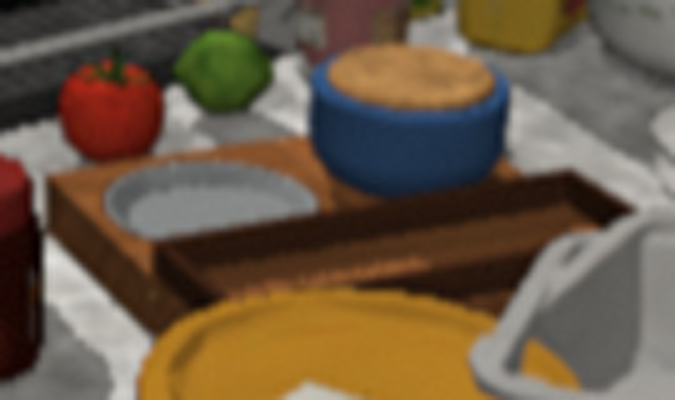

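In the scene crop, the far-left deck corner is at (50,178), the cork is centred at (412,76) and the well rim spans x 104–318 with its top at y 162. I'll triangulate these and work out the first move.

Add to h.py:
```python
from scipy.spatial.transform import Rotation as Ro
def go(target,yaw=None):
    """shift in tool axes from the measured pose to target; yaw = world angle of tool x"""
    o=r.get_obs();R=Ro.from_quat(o['tool_rot']);x=R.as_matrix()[:,0];y0=np.arctan2(x[1],x[0])
    print('pos',np.array(o['ee_pos']),'tool yaw %.3f'%y0,'q',np.round(o['q'],2),'grip',round(o['grip_width'],2))
    print('shift',R.inv().apply(np.array(target)-o['ee_pos']),'rz',None if yaw is None else round(-(yaw-y0),3))
```

Run:
```python
from h import *
T=C['top'];S=C['scene'];t=lambda x,y:cr(290,145,5,x,y);s=lambda x,y:cr(265,145,5,x,y)
print('corner',tri((T,t(123,27)),(S,s(50,178))))
print('cork',tri((T,t(434,199)),(S,s(412,76))))
print('well',tri((T,t(212,165)),(S,s(211,200))))
go([610,-215,231],1.281)
```

```text
corner (array([743.7,  -6.5,  28. ]), [1.7, 1.7])
cork (array([ 644. , -146.8,   80.8]), [1.2, 1.2])
well (array([672.4, -48.8,  31.3]), [0.9, 0.9])
pos [ 223.9 -501.6  230.3] tool yaw 0.420 q [ 1.1  0.3  0.   1.5 -0.   1.3 -0. ] grip 1.0
shift [ 469.4 -104.3   -0.5] rz -0.861
```

Careful with the scale: shifts go in shares of 1 m and turns go in shares of pi rad. That gives: 469 mm / 1000 = 0.469, 423 mm / 1000 = 0.423, -0.86 rad / 3.1416 = -0.2737.

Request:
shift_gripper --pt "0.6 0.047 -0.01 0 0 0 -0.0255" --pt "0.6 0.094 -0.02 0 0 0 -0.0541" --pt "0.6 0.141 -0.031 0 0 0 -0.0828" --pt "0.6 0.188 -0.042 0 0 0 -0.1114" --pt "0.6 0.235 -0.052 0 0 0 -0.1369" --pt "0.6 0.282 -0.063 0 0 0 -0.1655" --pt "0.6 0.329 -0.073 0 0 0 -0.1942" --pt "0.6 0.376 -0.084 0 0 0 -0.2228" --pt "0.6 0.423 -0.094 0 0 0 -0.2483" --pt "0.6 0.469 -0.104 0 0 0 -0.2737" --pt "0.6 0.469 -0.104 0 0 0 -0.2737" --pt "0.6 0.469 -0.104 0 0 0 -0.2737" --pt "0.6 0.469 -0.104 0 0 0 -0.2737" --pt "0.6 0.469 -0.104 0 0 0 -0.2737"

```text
refused: plan[0]: [0.6, 0.047, -0.01, 0, 0, 0, -0.0255] is not of type 'object' (schema: type "object"). Nothing was moved.
```

I used the wrong layout. The manual says a list of objects, one for each row; once more.

Request:
shift_gripper --plan '[{"aperture": 0.6, "trans": [0.047, -0.01, 0], "rotvec": [0, 0, -0.0255]}, {"aperture": 0.6, "trans": [0.094, -0.02, 0], "rotvec": [0, 0, -0.0541]}, {"aperture": 0.6, "trans": [0.141, -0.031, 0], "rotvec": [0, 0, -0.0828]}, {"aperture": 0.6, "trans": [0.188, -0.042, 0], "rotvec": [0, 0, -0.1114]}, {"aperture": 0.6, "trans": [0.235, -0.052, 0], "rotvec": [0, 0, -0.1369]}, {"aperture": 0.6, "trans": [0.282, -0.063, 0], "rotvec": [0, 0, -0.1655]}, {"aperture": 0.6, "trans": [0.329, -0.073, 0], "rotvec": [0, 0, -0.1942]}, {"aperture": 0.6, "trans": [0.376, -0.084, 0], "rotvec": [0, 0, -0.2228]}, {"aperture": 0.6, "trans": [0.423, -0.094, 0], "rotvec": [0, 0, -0.2483]}, {"aperture": 0.6, "trans": [0.469, -0.104, 0], "rotvec": [0, 0, -0.2737]}, {"aperture": 0.6, "trans": [0.469, -0.104, 0], "rotvec": [0, 0, -0.2737]}, {"aperture": 0.6, "trans": [0.469, -0.104, 0], "rotvec": [0, 0, -0.2737]}, {"aperture": 0.6, "trans": [0.469, -0.104, 0], "rotvec": [0, 0, -0.2737]}, {"aperture": 0.6, "trans": [0.469, -0.104, 0], "rotvec": [0, 0, -0.2737]}]'

```text
t: 1.5
ee_pos: [608.8, -218.4, 231.3]
tool_rot: [0.803, 0.596, -0.001, 0.0]
ft_force: [0.7, -0.6, 1.1]
grip_width: 0.601
grasp_force: 0.0
```

Run:
```python
from h import *
import json
c=r.camera_info('wrist');im=r.capture('wrist')
cv2.imwrite('pics/w1.png',im[...,::-1]);json.dump({k:np.array(v).tolist() for k,v in c.items() if k in('intrinsics','dist','world_to_cam')},open('w1.json','w'))
go([619,-228,150],1.281)
```

```text
pos [ 608.9 -218.2  231.5] tool yaw 1.276 q [ 0.5  0.5 -0.3  1.2  0.2  1.4 -0.1] grip 0.6
shift [-6.3 12.5 81.5] rz -0.005
```

View pics/w1.png

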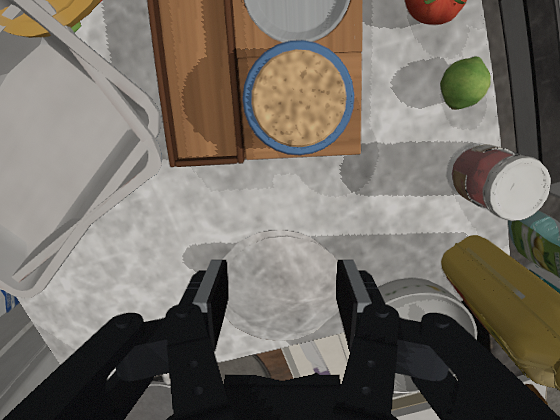

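The wrist view shows the cork centred at (299.5,97), the board's near-right deck corner at (360,153), the outer rail corner at (170,166) and the well rim spanning x 243–350 at the top edge. The glass dish lies under the fingers, so I'll check clearances before descending.

Run:
```python
from h import *
import json
c=json.load(open('w1.json'));T=C['top'];t=lambda x,y:cr(290,145,5,x,y)
print(at(c,(299.5,97),83),at(c,(360,153),30),at(c,(170,166),48),at(c,(296.5,0),30))
print('cork',tri((T,t(434,199)),(c,(299.5,97))))
print('corner',tri((T,t(545,130)),(c,(360,153))))
print('dish top edge',at(c,(280,230),20),at(T,(428,212),20), 'bin',at(c,(158,155),70))
cr0=np.array([644.5,-146.3]);w=np.array([672.5,-48.]);d=w-cr0;print(np.linalg.norm(d),d/np.linalg.norm(d),np.arctan2(d[1],d[0]))
```

```text
[ 647.4 -146.2   83. ] [ 694.6 -218.7   30. ] [ 507.8 -172.2   48. ] [671.6 -62.5  30. ]
cork (array([ 647.1, -147. ,   74.4]), [1.0, 1.0])
corner (array([ 698.7, -223.8,    7.5]), [0.1, 0.1])
dish top edge [ 589.1 -280.8   20. ] [ 589.4 -289.5   20. ] bin [ 509.5 -157.1   70. ]
102.21002886214251 [0.3 1. ] 1.293303010848463
```

Run:
```python
from h import *
go([624.3,-223.5,52],1.302)
```

```text
pos [ 608.9 -218.2  231.5] tool yaw 1.276 q [ 0.5  0.5 -0.3  1.2  0.2  1.4 -0.1] grip 0.6
shift [ -0.4  16.3 179.5] rz -0.026
```

To row units: 179 mm / 1000 = 0.179, 175 mm / 1000 = 0.175, -0.026 rad / 3.1416 = -0.0083.

Request:
shift_gripper --plan '[{"aperture": 0.6, "trans": [0, 0.008, 0.04], "rotvec": [0, 0, -0.0041]}, {"aperture": 0.6, "trans": [0, 0.016, 0.085], "rotvec": [0, 0, -0.0083]}, {"aperture": 0.6, "trans": [0, 0.016, 0.125], "rotvec": [0, 0, -0.0083]}, {"aperture": 0.6, "trans": [0, 0.016, 0.155], "rotvec": [0, 0, -0.0083]}, {"aperture": 0.6, "trans": [0, 0.016, 0.175], "rotvec": [0, 0, -0.0083]}, {"aperture": 0.6, "trans": [0, 0.016, 0.179], "rotvec": [0, 0, -0.0083]}, {"aperture": 0.6, "trans": [0, 0.016, 0.179], "rotvec": [0, 0, -0.0083]}, {"aperture": 0.6, "trans": [0, 0.016, 0.179], "rotvec": [0, 0, -0.0083]}]'

```text
t: 2.35
ee_pos: [626.5, -221.6, 54.3]
tool_rot: [0.795, 0.607, 0.001, 0.001]
ft_force: [-0.3, -0.2, 0.6]
grip_width: 0.601
grasp_force: 0.0
```

Run:
```python
from h import *
go([658.7,-98.4,52],1.302)
```

```text
pos [ 626.5 -221.6   54.3] tool yaw 1.305 q [ 0.5  0.7 -0.3  1.4  0.2  1.1 -0.1] grip 0.6
shift [127.3  -1.3   2.2] rz 0.003
```

To row units: 103 mm / 1000 = 0.103, 98 mm / 1000 = 0.098.

Request:
shift_gripper --plan '[{"aperture": 0.6, "trans": [0.01, 0, 0.001]}, {"aperture": 0.6, "trans": [0.018, 0, 0.001]}, {"aperture": 0.6, "trans": [0.023, 0, 0.001]}, {"aperture": 0.6, "trans": [0.028, 0, 0.001]}, {"aperture": 0.6, "trans": [0.033, 0, 0.001]}, {"aperture": 0.6, "trans": [0.038, 0, 0.001]}, {"aperture": 0.6, "trans": [0.043, -0.001, 0.001]}, {"aperture": 0.6, "trans": [0.048, -0.001, 0.001]}, {"aperture": 0.6, "trans": [0.053, -0.001, 0.001]}, {"aperture": 0.6, "trans": [0.058, -0.001, 0.001]}, {"aperture": 0.6, "trans": [0.063, -0.001, 0.001]}, {"aperture": 0.6, "trans": [0.068, -0.001, 0.001]}, {"aperture": 0.6, "trans": [0.073, -0.001, 0.001]}, {"aperture": 0.6, "trans": [0.078, -0.001, 0.001]}, {"aperture": 0.6, "trans": [0.083, -0.001, 0.001]}, {"aperture": 0.6, "trans": [0.088, -0.001, 0.001]}, {"aperture": 0.6, "trans": [0.093, -0.001, 0.001]}, {"aperture": 0.6, "trans": [0.098, -0.001, 0.001]}, {"aperture": 0.6, "trans": [0.103, -0.001, 0.001]}, {"aperture": 0.6, "trans": [0.103, -0.001, 0.001]}]'

```text
t: 4.35
ee_pos: [651.6, -118.9, 51.1]
tool_rot: [0.794, 0.608, 0.001, -0.001]
ft_force: [-0.3, -0.2, -0.1]
grip_width: 0.605
grasp_force: 0.1
```

Run:
```python
from h import *
t=r.capture('top')[...,::-1];s=r.capture('scene')[...,::-1]
z=lambda im,x,y,w,h,k:cv2.resize(im[y:y+h,x:x+w],None,fx=k,fy=k,interpolation=cv2.INTER_CUBIC)
cv2.imwrite('pics/p1.png',np.hstack([z(t,300,145,100,100,4),z(s,270,130,100,100,4)]))
```

```text
(no output)
```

View pics/p1.png

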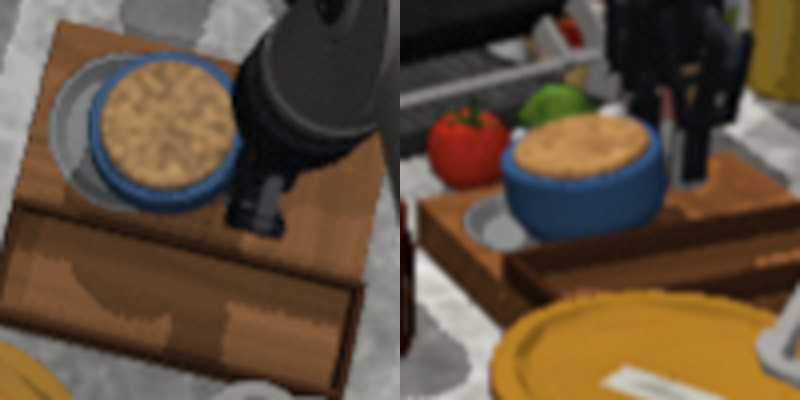

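The crock is tipping into the well and sits about 20 mm short (cork at 168,118 in the left crop), still on line. I'll keep pushing slowly.

To row units: 22 mm / 1000 = 0.022, 20 mm / 1000 = 0.02.

Request:
shift_gripper --plan '[{"aperture": 0.6, "trans": [0.003, 0, 0]}, {"aperture": 0.6, "trans": [0.006, 0, 0]}, {"aperture": 0.6, "trans": [0.009, 0, 0]}, {"aperture": 0.6, "trans": [0.012, 0, 0]}, {"aperture": 0.6, "trans": [0.015, 0, 0]}, {"aperture": 0.6, "trans": [0.018, 0, 0]}, {"aperture": 0.6, "trans": [0.02, 0, 0]}, {"aperture": 0.6, "trans": [0.022, 0, 0]}, {"aperture": 0.6, "trans": [0.022, 0, 0]}, {"aperture": 0.6, "trans": [0.022, 0, 0]}, {"aperture": 0.6, "trans": [0.022, 0, 0]}]'

```text
t: 5.55
ee_pos: [657.2, -99.6, 51.3]
tool_rot: [0.794, 0.608, 0.0, -0.0]
ft_force: [0.3, 0.0, -0.2]
grip_width: 0.603
grasp_force: 0.5
```

Run:
```python
from h import *
t=r.capture('top')[...,::-1];s=r.capture('scene')[...,::-1]
z=lambda im,x,y,w,h,k:cv2.resize(im[y:y+h,x:x+w],None,fx=k,fy=k,interpolation=cv2.INTER_CUBIC)
cv2.imwrite('pics/p2.png',np.hstack([z(t,300,145,100,100,4),z(s,270,130,100,100,4)]))
```

```text
(no output)
```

View pics/p2.png

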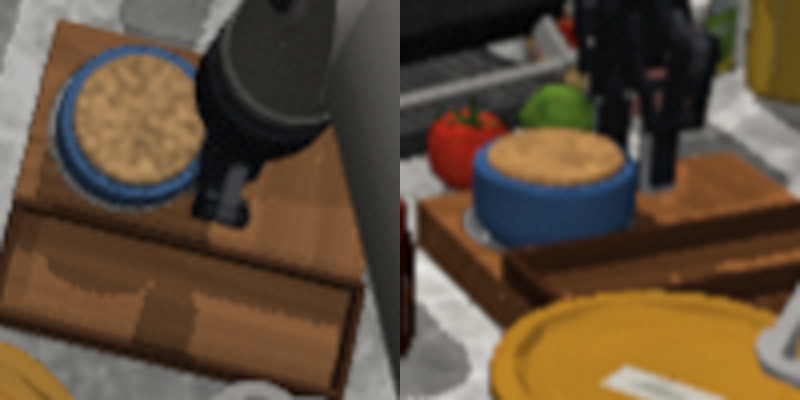

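The crock now looks level and inside the well: cork centred at (141,119) in the top crop and (155,157) in the scene crop. I'll check its height and centring.

Run:
```python
from h import *
T=C['top'];S=C['scene']
a=cr(300,145,4,141,119);print(tri((T,a),(S,cr(270,130,4,155,157))),at(T,a,75),at(T,a,83))
```

```text
(array([670.4, -49.9,  71.4]), [0.7, 0.7]) [669.9 -48.9  75. ] [667.8 -47.7  83. ]
```

To row units: -180 mm / 1000 = -0.18, -160 mm / 1000 = -0.16.

Request:
shift_gripper --plan '[{"aperture": 0.6, "trans": [-0.008, 0, 0]}, {"aperture": 0.6, "trans": [-0.022, 0, 0]}, {"aperture": 0.6, "trans": [-0.04, 0, 0]}, {"aperture": 0.6, "trans": [-0.045, 0, -0.03]}, {"aperture": 0.6, "trans": [-0.045, 0, -0.075]}, {"aperture": 0.6, "trans": [-0.045, 0, -0.12]}, {"aperture": 0.6, "trans": [-0.045, 0, -0.16]}, {"aperture": 0.6, "trans": [-0.045, 0, -0.18]}, {"aperture": 0.6, "trans": [-0.045, 0, -0.18]}]'

```text
t: 6.55
ee_pos: [647.2, -145.8, 236.3]
tool_rot: [0.795, 0.606, 0.003, 0.004]
ft_force: [-0.0, 0.4, 0.2]
grip_width: 0.601
grasp_force: 0.0
```

Run:
```python
from h import *
b=np.array([[97.5,110],[97.5,-110],[-97.5,110],[-97.5,-110],[37.5,50]]);w=np.array([[744,-5.7],[693.6,-217.7],[552,42.2],[507.3,-170.6],[672.5,-48.3]])
bm,wm=b.mean(0),w.mean(0);p=b-bm;q=w-wm
th=np.arctan2((p[:,0]*q[:,1]-p[:,1]*q[:,0]).sum(),(p*q).sum());R=np.array([[np.cos(th),-np.sin(th)],[np.sin(th),np.cos(th)]])
f=lambda x:wm+R@(np.array(x)-bm)
print(th,f([-60,0]),f([37.5,50]),[w[i]-f(b[i]) for i in range(5)])
go([420,231,230],th)
```

```text
-0.23193898006173239 [565.9 -74.2] [672.3 -48. ] [array([-0.5, -2.3]), array([-0.3, -0.2]), array([-2.7,  0.8]), array([3.2, 2.1]), array([ 0.2, -0.3])]
pos [ 647.2 -145.8  236.3] tool yaw 1.303 q [ 0.4  0.6 -0.3  1.1  0.2  1.4 -0.2] grip 0.6
shift [ 303.3 -318.8    3.3] rz 1.535
```

To row units: -319 mm / 1000 = -0.319, -303 mm / 1000 = -0.303, 1.535 rad / 3.1416 = 0.4886.

Request:
shift_gripper --plan '[{"aperture": 1, "trans": [0.024, -0.025, 0], "rotvec": [0, 0, 0.0382]}, {"aperture": 1, "trans": [0.048, -0.05, 0], "rotvec": [0, 0, 0.0764]}, {"aperture": 1, "trans": [0.072, -0.075, 0], "rotvec": [0, 0, 0.1146]}, {"aperture": 1, "trans": [0.096, -0.1, 0], "rotvec": [0, 0, 0.1528]}, {"aperture": 1, "trans": [0.12, -0.126, 0], "rotvec": [0, 0, 0.191]}, {"aperture": 1, "trans": [0.144, -0.151, 0], "rotvec": [0, 0, 0.2292]}, {"aperture": 1, "trans": [0.168, -0.176, 0], "rotvec": [0, 0, 0.2674]}, {"aperture": 1, "trans": [0.192, -0.202, 0], "rotvec": [0, 0, 0.3056]}, {"aperture": 1, "trans": [0.216, -0.227, 0], "rotvec": [0, 0, 0.3438]}, {"aperture": 1, "trans": [0.24, -0.252, 0], "rotvec": [0, 0, 0.382]}, {"aperture": 1, "trans": [0.264, -0.278, 0], "rotvec": [0, 0, 0.4202]}, {"aperture": 1, "trans": [0.288, -0.303, 0], "rotvec": [0, 0, 0.4584]}, {"aperture": 1, "trans": [0.303, -0.319, 0], "rotvec": [0, 0, 0.4886]}, {"aperture": 1, "trans": [0.303, -0.319, 0], "rotvec": [0, 0, 0.4886]}, {"aperture": 1, "trans": [0.303, -0.319, 0], "rotvec": [0, 0, 0.4886]}, {"aperture": 1, "trans": [0.303, -0.319, 0], "rotvec": [0, 0, 0.4886]}]'

```text
t: 8.15
ee_pos: [417.8, 230.3, 230.5]
tool_rot: [0.993, -0.116, -0.0, 0.001]
ft_force: [-0.0, -0.1, -0.2]
grip_width: 0.998
grasp_force: 0.0
```

Run:
```python
from h import *
go([419.7,230.8,28],-0.232)
```

```text
pos [417.8 230.3 230.5] tool yaw -0.232 q [-0.3  0.2 -0.3  1.7  0.1  1.3 -2.4] grip 1.0
shift [  1.8  -1.3 202.5] rz 0.0
```

To row units: 202 mm / 1000 = 0.202, 195 mm / 1000 = 0.195.

Request:
shift_gripper --plan '[{"aperture": 1, "trans": [0.002, -0.001, 0.045]}, {"aperture": 1, "trans": [0.002, -0.001, 0.09]}, {"aperture": 1, "trans": [0.002, -0.001, 0.125]}, {"aperture": 1, "trans": [0.002, -0.001, 0.155]}, {"aperture": 1, "trans": [0.002, -0.001, 0.18]}, {"aperture": 1, "trans": [0.002, -0.001, 0.195]}, {"aperture": 1, "trans": [0.002, -0.001, 0.202]}, {"aperture": 1, "trans": [0.002, -0.001, 0.202]}, {"aperture": 0.7, "trans": [0.002, -0.001, 0.202]}, {"aperture": 0.4, "trans": [0.002, -0.001, 0.202]}, {"aperture": 0.3, "trans": [0.002, -0.001, 0.202]}, {"aperture": 0.3, "trans": [0.002, -0.001, 0.202]}, {"aperture": 0.3, "trans": [0.002, -0.001, 0.202]}, {"aperture": 0.3, "trans": [0.002, -0.001, 0.202]}, {"aperture": 0.3, "trans": [0.002, -0.001, 0.202]}, {"aperture": 0.3, "trans": [0.002, -0.001, 0.202]}]' --grip_force 40

```text
t: 9.75
ee_pos: [419.6, 232.9, 30.6]
tool_rot: [0.993, -0.114, 0.001, 0.0]
ft_force: [-0.6, -2.0, 6.9]
grip_width: 0.455
grasp_force: 39.5
```

Request:
shift_gripper --plan '[{"aperture": 0.3, "trans": [0, 0, -0.01]}, {"aperture": 0.3, "trans": [0, 0, -0.04]}, {"aperture": 0.3, "trans": [0, 0, -0.08]}, {"aperture": 0.3, "trans": [0, 0, -0.12]}, {"aperture": 0.3, "trans": [0, 0, -0.13]}, {"aperture": 0.3, "trans": [0, 0, -0.13]}]'

```text
t: 10.35
ee_pos: [420.3, 234.3, 161.6]
tool_rot: [0.993, -0.114, 0.002, -0.001]
ft_force: [0.2, 1.0, -0.7]
grip_width: 0.453
grasp_force: 40.3
```

Run:
```python
from h import *
import json
go([565.9,-74.2,158],-0.232)
c=r.camera_info('wrist');cv2.imwrite('pics/w2.png',r.capture('wrist')[...,::-1])
```

```text
pos [420.3 234.3 161.6] tool yaw -0.229 q [-0.3  0.2 -0.3  1.8  0.1  1.1 -2.4] grip 0.45
shift [211.8 267.4   3.5] rz 0.003
```

View pics/w2.png

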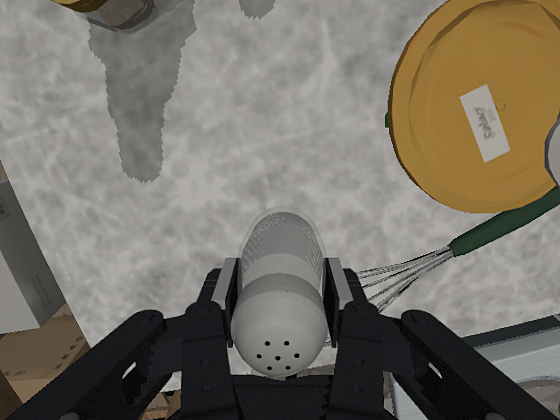

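The shaker is held upright between the pads, with its cap at (279,340) and nothing else caught. Carrying it to above the pocket.

Request:
shift_gripper --plan '[{"aperture": 0.3, "trans": [0.012, 0.015, 0]}, {"aperture": 0.3, "trans": [0.032, 0.04, 0]}, {"aperture": 0.3, "trans": [0.056, 0.07, 0]}, {"aperture": 0.3, "trans": [0.08, 0.1, 0]}, {"aperture": 0.3, "trans": [0.104, 0.131, 0]}, {"aperture": 0.3, "trans": [0.128, 0.162, 0]}, {"aperture": 0.3, "trans": [0.152, 0.192, 0]}, {"aperture": 0.3, "trans": [0.174, 0.22, 0]}, {"aperture": 0.3, "trans": [0.194, 0.245, 0]}, {"aperture": 0.3, "trans": [0.206, 0.26, 0]}, {"aperture": 0.3, "trans": [0.212, 0.267, 0]}, {"aperture": 0.3, "trans": [0.212, 0.267, 0]}, {"aperture": 0.3, "trans": [0.212, 0.267, 0]}, {"aperture": 0.3, "trans": [0.212, 0.267, 0]}]'

```text
t: 11.8
ee_pos: [564.2, -72.5, 158.9]
tool_rot: [0.994, -0.113, -0.001, -0.001]
ft_force: [-0.1, 0.6, -1.3]
grip_width: 0.452
grasp_force: 40.3
```

Run:
```python
from h import *
go([565.9,-74.2,62],-0.232)
```

```text
pos [564.2 -72.5 158.9] tool yaw -0.226 q [ 0.2  0.4 -0.1  1.6  0.1  1.2 -1.7] grip 0.45
shift [ 2.2  1.3 96.9] rz 0.006
```

To row units: 95 mm / 1000 = 0.095, 92 mm / 1000 = 0.092.

Request:
shift_gripper --plan '[{"aperture": 0.3, "trans": [0.002, 0.001, 0.02]}, {"aperture": 0.3, "trans": [0.002, 0.001, 0.045]}, {"aperture": 0.3, "trans": [0.002, 0.001, 0.065]}, {"aperture": 0.3, "trans": [0.002, 0.001, 0.08]}, {"aperture": 0.3, "trans": [0.002, 0.001, 0.088]}, {"aperture": 0.3, "trans": [0.002, 0.001, 0.092]}, {"aperture": 0.3, "trans": [0.002, 0.001, 0.095]}, {"aperture": 0.3, "trans": [0.002, 0.001, 0.095]}, {"aperture": 0.3, "trans": [0.002, 0.001, 0.095]}]'

```text
t: 12.7
ee_pos: [567.2, -76.3, 65.1]
tool_rot: [0.993, -0.114, 0.001, 0.0]
ft_force: [0.3, -0.2, -1.7]
grip_width: 0.45
grasp_force: 40.3
```

Run:
```python
from h import *
go([565.9,-74.2,60.6],-0.232)
t=r.capture('top')[...,::-1];s=r.capture('scene')[...,::-1]
z=lambda im,x,y,w,h,k:cv2.resize(im[y:y+h,x:x+w],None,fx=k,fy=k,interpolation=cv2.INTER_CUBIC)
cv2.imwrite('pics/p3.png',np.hstack([z(t,300,145,100,100,4),z(s,280,130,100,100,4)]))
```

```text
pos [567.2 -76.3  65.1] tool yaw -0.229 q [ 0.2  0.5 -0.1  1.7  0.1  1.  -1.8] grip 0.45
shift [-1.7 -1.8  4.5] rz 0.003
```

View pics/p3.png

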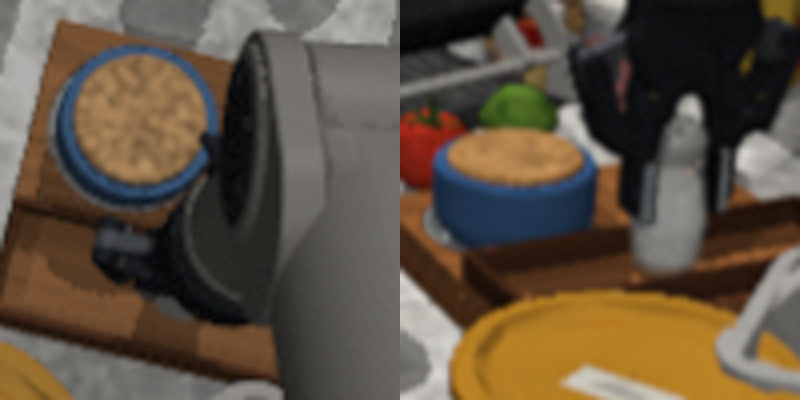

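The picture shows the shaker hanging upright inside the pocket (foot at 267,270 in the right crop) and the crock seated level. Lowering in small steps until it touches.

To row units: 3 mm / 1000 = 0.003, 2 mm / 1000 = 0.002.

Request:
shift_gripper --plan '[{"aperture": 0.3, "trans": [-0.001, -0.001, 0.002]}, {"aperture": 0.3, "trans": [-0.001, -0.001, 0.003]}, {"aperture": 0.3, "trans": [-0.001, -0.001, 0.003]}, {"aperture": 0.3, "trans": [-0.001, -0.001, 0.003]}]'

```text
t: 13.2
ee_pos: [565.8, -75.1, 61.2]
tool_rot: [0.993, -0.114, -0.0, 0.0]
ft_force: [0.2, -0.3, -1.2]
grip_width: 0.455
grasp_force: 40.3
```

Request:
shift_gripper --plan '[{"aperture": 0.3, "trans": [0, 0, 0.001]}, {"aperture": 0.3, "trans": [0, 0, 0.0015]}, {"aperture": 0.3, "trans": [0, 0, 0.0015]}, {"aperture": 0.3, "trans": [0, 0, 0.0015]}]'

```text
t: 13.6
ee_pos: [566.2, -75.2, 60.7]
tool_rot: [0.993, -0.114, 0.001, 0.0]
ft_force: [-1.6, -0.1, 4.9]
grip_width: 0.452
grasp_force: 41.3
```

Run:
```python
from h import *
a=cr(280,130,4,267,268)
for z in(30,33):print(at(C['scene'],a,z))
```

```text
[571.9 -80.9  30. ]
[567.5 -76.2  33. ]
```

Contact confirmed: the force rose by 6 N at the expected height. Releasing slowly and retreating straight up.

To row units: -220 mm / 1000 = -0.22, -175 mm / 1000 = -0.175.

Request:
shift_gripper --plan '[{"aperture": 0.46}, {"aperture": 0.5}, {"aperture": 0.6}, {"aperture": 0.7}, {"aperture": 0.8}, {"aperture": 0.8}, {"aperture": 0.8, "trans": [0, 0, -0.01]}, {"aperture": 0.8, "trans": [0, 0, -0.03]}, {"aperture": 0.8, "trans": [0, 0, -0.06]}, {"aperture": 0.8, "trans": [0, 0, -0.1]}, {"aperture": 0.8, "trans": [-0.02, -0.04, -0.14]}, {"aperture": 0.8, "trans": [-0.04, -0.085, -0.15]}, {"aperture": 0.8, "trans": [-0.06, -0.13, -0.15]}, {"aperture": 0.8, "trans": [-0.08, -0.175, -0.15]}, {"aperture": 0.8, "trans": [-0.1, -0.22, -0.15]}, {"aperture": 0.8, "trans": [-0.1, -0.22, -0.15]}]'

```text
t: 15.2
ee_pos: [515.3, 171.9, 211.2]
tool_rot: [0.994, -0.107, -0.0, -0.003]
ft_force: [0.0, -0.2, 0.1]
grip_width: 0.802
grasp_force: 0.0
```

Run:
```python
from h import *
t=r.capture('top')[...,::-1];s=r.capture('scene')[...,::-1]
z=lambda im,x,y,w,h,k:cv2.resize(im[y:y+h,x:x+w],None,fx=k,fy=k,interpolation=cv2.INTER_CUBIC)
cv2.imwrite('pics/p4.png',np.hstack([z(t,300,145,100,100,4),z(s,280,130,100,100,4)]))
```

```text
(no output)
```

View pics/p4.png

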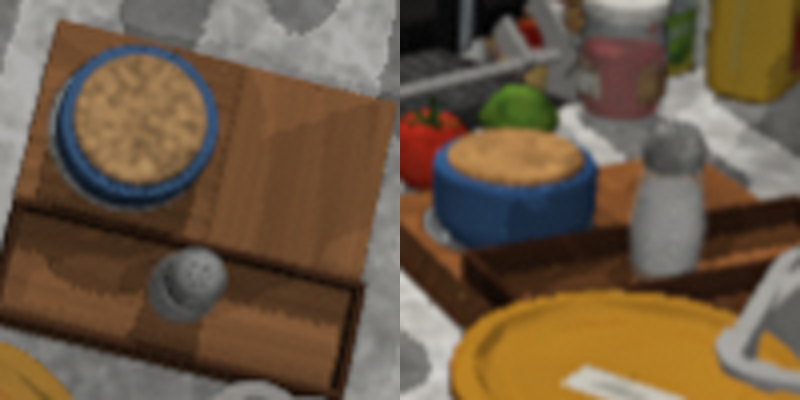

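Run:
```python
from h import *
T=C['top'];S=C['scene']
print('cap',tri((T,cr(300,145,4,206,267)),(S,cr(280,130,4,275,128))),'foot',at(S,cr(280,130,4,267,270),30))
print('crock',tri((T,cr(300,145,4,141,119)),(S,cr(280,130,4,115,157))))
```

```text
cap (array([574. , -78.5, 113.6]), [0.8, 0.8]) foot [570.  -79.1  30. ]
crock (array([670.4, -49.9,  71.4]), [0.7, 0.7])
```

```bash
python3 -c "
from rig import r
print(r.hand_in())"
```

```text
the job is handed in; nothing more can be done
None
```

I handed the job in at about 15 s of robot time: my last measurements had the crock seated level in the well, the shaker upright in the pocket and the yellow jar not touched; `hand_in()` returned no verdict, and I viewed 11 pictures, one over the limit of 10.

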